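Reset the tripped hotplate breaker and switch its outlet back on

ROBOT

A 7-joint arm with a two-finger parallel gripper is mounted at the origin on the work surface. World frame = base frame: x ahead of the robot, y to its left, z up, the work surface at z = 0. Lengths are in m, angles in rad, forces in N, time in s.
With the tool pointing down it reaches from about 0.4 to 0.875 m from the base axis. Payload 19.3 kg.
Tool frame: the origin (TCP) lies midway between the tips of the shut fingers; the grasp point (between the pads) lies 19 mm behind it; z points along the fingers, y is the line along which they close (so a half turn about z gives the same grasp; the last joint's range is limited). The gripper opens to 85 mm and grips with 20 to 120 N. Pads are 22 mm wide; open, the fingers measure 114 mm over their backs; the gripper's body (76 mm by 85 mm) begins 54 mm behind the grasp point. The pads swing forward as they close: fully open they stand 13 mm farther back than shut.
Start: joints at [1.264, 0.521, -0.036, 1.599, 0.021, 1.021, -0.113], TCP at [0.147, -0.608, 0.196] pointing down, gripper open.
Joint ranges: [-2.91, 2.91], [-0.3, 2.13], [-1.5, 1.42], [0.17, 2.43], [-1.26, 4.41], [0.16, 1.93], [-2.52, 2.52]. Speed limits (rad/s): [1.89, 1.89, 2.39, 2.39, 3.01, 3.01, 3.01].

INTERFACE

Orientations are given as [roll, pitch, yaw] about the fixed x, y, z axes, in that order (R = Rz(yaw) Ry(pitch) Rx(roll)).
In Python, from workcell import * gives the robot as it stands.
- The arm moves only by the shell command python3 -m creep 'ROWS' [FORCE]. ROWS is JSON, a list that holds one entry, the list of rows, each a list of 7 numbers: the closure, from -1 (fully open) to 1 (shut), then the shift along the tool's x, y, z in m, then the turn, a rotation vector about the tool's x, y, z in degrees. A call has 1 to 10 rows; each row shifts and turns the commanded pose from where the row before left it, along the tool's axes as they then stand; what a row does not reach is not made up. A row lasts 1/10 s, in which the tool goes at most 50 mm and 8.59 degrees, less where a joint would pass 70% of its speed; a pose out of reach is approached as far as the arm can. A call is refused whole if a number of a shift passes 0.05 or a number of a turn 8.59, either way. A call with a gripper value outside its range is refused whole. The fingers move at their own pace and stop on an object; FORCE is the grip in N (left out, the last holds). Time passes only in rows, so rows that do not move let the fingers close. It gives the time, the measured TCP pose, the force, the opening and the grip force at its end, in the units of the state.
- observe(): the state, without advancing time (a new reading comes with each control period).
- grab_frame(name): name is "side" or "top"; returns a dict with "image" (384x512x3 uint8, red, green, blue), "range_z" (384x512 float32, m along the optical axis (not along the pixel's ray), 0 where there is no reading), "fx", "fy", "cx", "cy" (pixels), "R" (3x3) and "t" (3): a world point X has camera coordinates R X + t. Camera axes: x right, y down, z forward; pixel columns grow to the right and rows downward; lengths in m; the calibration is good to about 2 mm. A picture is of the moment at which its call begins.
- job_done(): hands the job in; it is judged then, once.
Trained networks look in a picture, given as the dict that the camera call returned (one of the last four; its "shot" number tells which), for a name from the list of things; names that differ only in an ending like _2 or _b are one class to them, and where a whole thing is asked for, a point or a joint stands for the part that bears it (a point fixed in the world has none). Each returns a list of dicts, best first, with "confidence" (0 to 1); they miss things now and then, are a little off and sometimes report something else, mostly with a low value. They report only what shows in the picture. A call takes as long as a camera call.
- find_in(picture, thing): "extent" ([centre column, centre row, width, height] in pixels, round what is visible of it).
- outline_of(picture, thing): "region" (384x512 bool, what is visible of it) and "extent" ([centre column, centre row, width, height] in pixels, round what is visible of it).
- tip_of(picture, thing): "position" ([column, row] in pixels: a listed point, or the origin of a listed thing).
The state is a dict: "clock": time; "qpos": joint angles; "qd": joint speeds; "joint_efforts": joint torques, N m; "position": TCP position; "tool_rot": TCP orientation; "force": force on the tool from outside, world axes, zero at the start; "moment": the same for the moment, N m; "grip_width": finger opening in m; "finger_force": force on a finger pad.
Only numpy, scipy, OpenCV 4.12 (cv2) and the standard library are available. Lean on these libraries where they do the work, as an engineer would, in place of code of your own. Each camera call takes 0.05 s, during which the arm holds its last target. There are 200 camera calls.

TASK

One of the three hotplate outlets on the white panel has tripped. Find it by feel: press the buttons one after another; the tripped one stiffens, then snaps in and stays in, while a sound one stays soft and must be let back up before it is much more than half way in. On the tripped outlet only, lift the switch cover, flip the toggle under it to the back, and shut the cover again; leave the other two outlets' covers and switches and everything lying around as they are.

Things in the scene. Friction and masses are not known exactly. Their poses are not given: they have to be found in the camera images.
- panel: White steel panel, flat box 190 (x) x 300 (y) x 50 mm high, fixed. Origin: centre of its underside; x from the button row (front) to the covers (back), z up. Three identical outlet units lie side by side on it, 92 mm apart along y, plate tops 54 mm above the bench, each with a button in front and a switch cover behind. Which unit is in which bay varies and cannot be seen; nor can which has tripped.
- bay_1_button (a point): Left (+y) bay: centre of the pushbutton's top when out. Black round cap of 24 mm diameter, its top 74 mm above the bench and 20 mm above the plate; a collar of 38 mm diameter and 6 mm height is round its foot. It goes straight down, 9 mm of travel. Panel's axes.
- bay_1_cover (a point): Left (+y) bay: where the cover's grasp point is when shut (fixed to the panel). Grey hood 62 long (x), 28 wide (y), 36 mm high, open below and behind, lower edge 6 mm above the plate; 40 g. The point is mid-width, 12 mm behind its front end, 24 mm above its lower edge. Pinch the two sides there and swing it. Panel's axes.
- bay_2_button (a point): Middle bay: centre of the pushbutton's top when out. Same as the left one. Behaviour of all buttons: 1.5 N at first. A sound outlet's button stays soft (1.9 N at 4 mm, 2.4 N at the bottom) and springs back. The tripped outlet's stiffens (4 N at 2 mm, 6 N at 3.5 mm), then the force collapses; past 6 mm it drops away by itself to 9 mm and stays there.
- bay_2_cover (a point): Middle bay: where the cover's grasp point is when shut (fixed to the panel). Same as the left one. Every cover's hinge axis (along panel y) is 50 mm behind (+x) and 24 mm below the grasp point. The front swings up and back; beyond about 1.1 rad it falls open by itself, below that it falls shut.
- bay_3_button (a point): Right (-y) bay: centre of the pushbutton's top when out. Same as the left one.
- bay_3_cover (a point): Right (-y) bay: where the cover's grasp point is when shut (fixed to the panel). Same as the left one. Under every cover: flat steel toggle paddle, pivot 18 mm behind (+x) and 22 mm below the grasp point, 30 mm long from it, 18 wide (y), 6-7 mm thick. Off it leans 0.45 rad to the front (-x), on 0.45 rad to the back; tips over past the middle (0.7 N). Cover open, the space before the hinge is free.
- unit_a_button (a joint): How far the button of unit a is pressed, m: 0 out, 0.009 fully in. The letter does not tell the bay.
- unit_a_cover (a joint): Opening angle of the cover of unit a, rad: 0 shut, 1.75 fully open. The letter does not tell the bay.
- unit_a_toggle (a joint): Lever angle of unit a, rad: 0 off (to the front), 0.9 on (to the back). The letter does not tell the bay.
- unit_b_button (a joint): How far the button of unit b is pressed, m: 0 out, 0.009 fully in. The letter does not tell the bay.
- unit_b_cover (a joint): Opening angle of the cover of unit b, rad: 0 shut, 1.75 fully open. The letter does not tell the bay.
- unit_b_toggle (a joint): Lever angle of unit b, rad: 0 off (to the front), 0.9 on (to the back). The letter does not tell the bay.
- unit_c_button (a joint): How far the button of unit c is pressed, m: 0 out, 0.009 fully in. The letter does not tell the bay.
- unit_c_cover (a joint): Opening angle of the cover of unit c, rad: 0 shut, 1.75 fully open. The letter does not tell the bay.
- unit_c_toggle (a joint): Lever angle of unit c, rad: 0 off (to the front), 0.9 on (to the back). The letter does not tell the bay.
- vial_1: Glass vial with white cap standing on the panel between the left and the middle unit, beside the buttons: 22 mm diameter, 46 mm high. A bystander; origin under its centre.
- vial_2: The same kind of vial between the middle and the right unit. A bystander; origin under its centre.
- bottle: White squeeze bottle, 54 mm diameter, 140 mm high, standing left of the panel. A bystander; origin under its centre.
- mould_1: Yellow mould filled with blue compound, 170 x 85 x 50 mm, right of the panel. A bystander; origin under its centre.
- mould_2: The same kind of mould, farther right. A bystander; origin under its centre.
- bowl: White bowl, 110 mm diameter, 60 mm high, far left of the panel. A bystander; origin under its centre.
- spatula: Spatula about 250 mm long lying left of the panel. A bystander; origin under its centre (near its middle).
- clamp: Small steel clamp, 60 x 30 mm, 42 mm high, in front of the panel, towards its right. A bystander; origin under its centre.

How it is judged:
On the way, in this order (a step that is already met when the one before it is completed fails the run):
1. the tripped breaker's button has snapped in (value of joint unit_b_button above 0.0075 m), for 0.2 s.
2. its switch cover is lifted well open (value of joint unit_b_button above 0.0075 m and value of joint unit_b_cover above 1.1 rad), for 0.2 s.
3. its toggle is flipped on while the cover is open (value of joint unit_b_button above 0.0075 m and value of joint unit_b_toggle above 0.75 rad and value of joint unit_b_cover above 0.9 rad), for 0.2 s.
At the end, for the whole second after the job is handed in: The tripped outlet's button stays in (more than 7.5 mm), its toggle is on (more than 0.75 rad) and its cover is shut (less than 0.06 rad); the two sound outlets have their buttons out (less than 1.5 mm), toggles off (less than 0.2 rad) and covers shut (less than 0.1 rad) (value of joint unit_b_button above 0.0075 m and value of joint unit_b_toggle above 0.75 rad and value of joint unit_b_cover below 0.06 rad and value of joint each of unit_a_toggle, unit_c_toggle below 0.2 rad and value of joint each of unit_a_cover, unit_c_cover below 0.1 rad and value of joint each of unit_a_button, unit_c_button below 0.0015 m); the robot touches nothing.
It fails at once if a sound outlet's button is pressed in by more than 6 mm (value of joint any of unit_a_button, unit_c_button above 0.006 m).
It fails at once if a sound outlet's cover is lifted (0.35 rad) or its toggle moved (0.4 rad) (value of joint any of unit_a_cover, unit_c_cover above 0.35 rad or value of joint any of unit_a_toggle, unit_c_toggle above 0.4 rad).
It fails at once if something lying around is shifted by more than 25 mm or a vial or the bottle is tipped over (distance of any of vial_1, vial_2, bottle, mould_1, mould_2, bowl, spatula, clamp from where it was at the start of the episode above 0.025 m or angle between any of vial_1, vial_2, bottle's own z axis and vertical above 0.6 rad).
It also fails if it takes over 72 s, if anything falls off the work surface, if the arm or the gripper's body presses on something with over 40 N, if the wrist force passes 120 N, or if a joint passes its speed limit or range.

## Working session

There is one attempt and no reset: what is moved stays moved. The work goes in short steps, Python scripts to look and compute and a shell command to move; the robot and the scene stay as the last step left them, time stands still between calls to the robot, and variables do not carry over. Pictures are saved under pics/ and viewed, at most 10 in all, crops included, and the job is handed in when it is done.

```bash
mkdir -p pics; cat > h.py <<'E'
from workcell import *
import numpy as np, cv2
def px2w(f,u,v,z=None):
    R=np.array(f["R"]);t=np.array(f["t"])
    d=np.array([(u-f["cx"])/f["fx"],(v-f["cy"])/f["fy"],1.])
    if z is None:
        r=f["range_z"][int(round(v)),int(round(u))]; return R.T@(d*r-t)
    o=-R.T@t; w=R.T@d; return o+w*(z-o[2])/w[2]
def save(f,n): cv2.imwrite("pics/"+n,cv2.cvtColor(f["image"],cv2.COLOR_RGB2BGR))
E
python3 - <<'E'
from h import *
np.set_printoptions(precision=4,suppress=True)
s=observe();print(s["position"],s["tool_rot"],s["force"],s["clock"])
for n in("top","side"):
    f=grab_frame(n);save(f,n+"0.png")
    print(n,-np.array(f["R"]).T@np.array(f["t"]))
    for th,z in(("bay_1_button",.074),("bay_1_cover",.084),("vial_1",.054),("panel",0),("clamp",0),("bottle",0)):
        for d in tip_of(f,th)[:4]:
            u,v=d["position"];print(th,round(d["confidence"],2),np.round([u,v]),px2w(f,u,v,z),px2w(f,u,v))
E
```

```text
[ 0.1465 -0.6072  0.1959] [-3.1406  0.0001  0.2368] [-0.4774 -0.1236 -0.4319] 0.0
top [0.3239 0.0992 1.0184]
bay_1_button 0.93 [302. 234.] [ 0.4328 -0.0271  0.074 ] [ 0.4325 -0.0268  0.0764]
bay_1_cover 0.65 [299. 212.] [ 0.4914 -0.0182  0.084 ] [ 0.4895 -0.0168  0.0946]
bay_1_cover 0.22 [403. 200.] [ 0.5208 -0.3003  0.084 ] [ 0.5309 -0.3206  0.0365]
vial_1 0.74 [339. 232.] [ 0.4385 -0.1283  0.054 ] [ 0.4364 -0.1241  0.0716]
vial_1 0.45 [322. 234.] [ 0.4347 -0.0829  0.054 ] [ 0.4298 -0.0748  0.0972]
vial_1 0.43 [349. 224.] [ 0.4625 -0.1586  0.054 ] [ 0.4596 -0.1533  0.0738]
panel 0.7 [321. 234.] [ 0.4427 -0.0898  0.    ] [ 0.4309 -0.071   0.1015]
panel 0.6 [328. 214.] [ 0.4993 -0.115   0.    ] [ 0.4899 -0.1035  0.0547]
clamp 0.65 [361. 265.] [ 0.3532 -0.1974  0.    ] [ 0.3529 -0.194   0.0116]
bottle 0.79 [252. 235.] [0.4407 0.1062 0.    ] [0.4296 0.1055 0.0969]
side [0.2794 1.0648 0.9601]
bay_1_button 0.8 [306. 176.] [ 0.4279 -0.0361  0.074 ] [ 0.4281 -0.038   0.0724]
vial_1 0.58 [298. 155.] [ 0.4733 -0.1566  0.054 ] [ 0.475  -0.1675  0.0459]
vial_1 0.5 [306. 176.] [ 0.4293 -0.0634  0.054 ] [ 0.4261 -0.0393  0.0733]
clamp 0.79 [337. 164.] [ 0.3545 -0.2174  0.    ] [ 0.3536 -0.2015  0.0119]
bottle 0.57 [288. 226.] [0.4457 0.101  0.    ] [0.4417 0.1242 0.0231]
```

```bash
python3 - <<'E'
import cv2
a=cv2.imread("pics/top0.png")[180:280,230:390];cv2.imwrite("pics/t1.png",cv2.resize(a,None,fx=5,fy=5,interpolation=cv2.INTER_CUBIC))
a=cv2.imread("pics/side0.png")[110:230,250:410];cv2.imwrite("pics/s1.png",cv2.resize(a,None,fx=5,fy=5,interpolation=cv2.INTER_CUBIC))
E
```

```text
(no output)
```

View pics/t1.png

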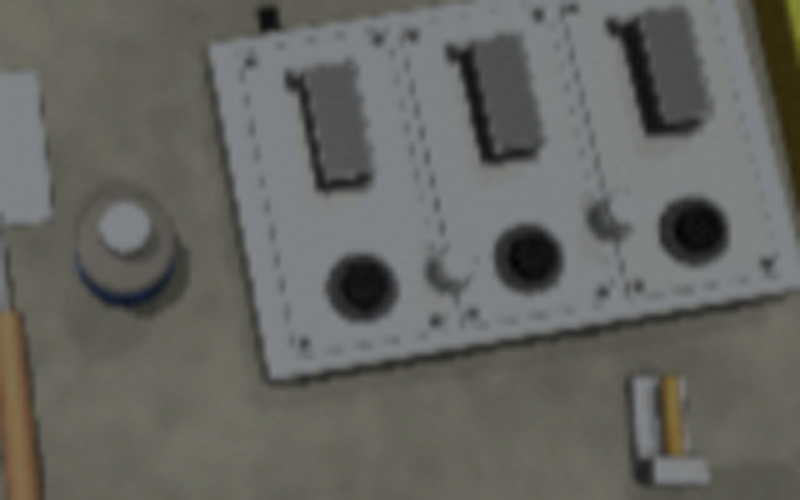

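View pics/s1.png

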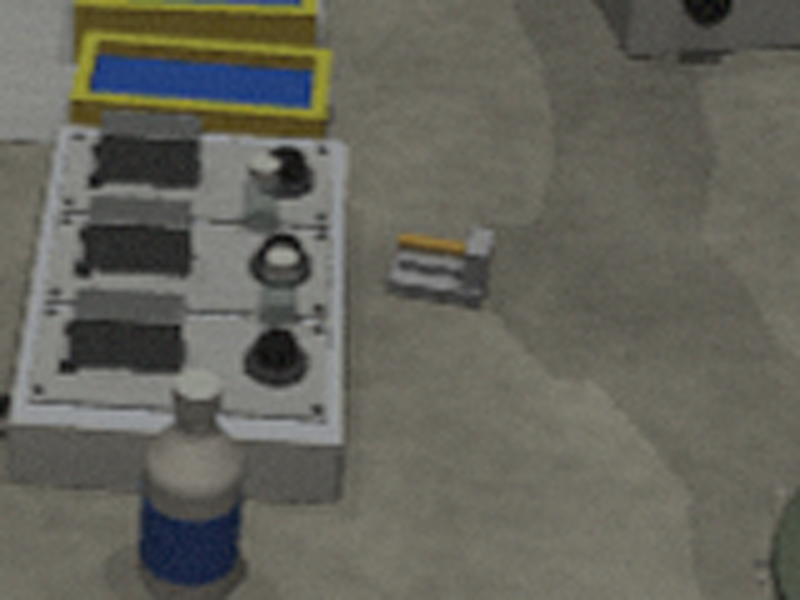

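Top view: three black caps at about (302,237), (335,231), (368,226), the hoods behind them at (297,205), (330,199), (363,194), and vials at (319,234) and (351,224), between and near the caps. I'll refine these with depth.

```bash
python3 - <<'E'
from h import *
np.set_printoptions(precision=4,suppress=True)
P=[]
for k in range(4):
    f=grab_frame("top")
    R=np.array(f["R"]);t=np.array(f["t"])
    vv,uu=np.mgrid[0:384,0:512];r=f["range_z"]
    X=(np.stack([(uu-f["cx"])/f["fx"]*r,(vv-f["cy"])/f["fy"]*r,r],-1)-t)@R
    P.append(X)
X=np.median(P,0)
g=cv2.cvtColor(f["image"],cv2.COLOR_RGB2GRAY)
B=[]
for c in((302,237),(335,231),(368,226)):
    m=(np.hypot(uu-c[0],vv-c[1])<7)
    w=np.clip(70-g[m].astype(float),0,None)
    u,v=(uu[m]*w).sum()/w.sum(),(vv[m]*w).sum()/w.sum()
    print("btn",u,v,g[m].min(),px2w(f,u,v,.074),px2w(f,u,v,.060),X[int(round(v)),int(round(u))]);B.append(px2w(f,u,v,.068))
for c in((297,205),(330,199),(363,194)):
    m=(np.abs(uu-c[0])<13)&(np.abs(vv-c[1])<18)&(X[...,2]>.087)&(X[...,2]<.105)
    q=X[m];mm=q.mean(0);(cx,cy),wh,a=cv2.minAreaRect(q[:,:2].astype(np.float32)*1000)
    print("hood",m.sum(),mm,cx,cy,wh,a)
for c in((319,234),(351,224)):
    m=(np.hypot(uu-c[0],vv-c[1])<7)&(X[...,2]>.085)
    print("vial",m.sum(),X[m].mean(0),X[m][:,2].max())
m=(X[...,2]>.045)&(X[...,2]<.06)&(X[...,0]>.35)&(X[...,0]<.65)&(X[...,1]<.09)&(X[...,1]>-.35)
n,l,st,_=cv2.connectedComponentsWithStats(m.astype(np.uint8));i=1+st[1:,4].argmax()
print("panel",cv2.minAreaRect(X[l==i][:,:2].astype(np.float32)*1000))
d=B[2]-B[0];print("yaw",np.arctan2(d[1],d[0])+np.pi/2,np.hypot(*d[:2])/2)
E
```

```text
btn 302.04969338126455 237.02474096003382 13 [ 0.4253 -0.0259  0.074 ] [ 0.4268 -0.0277  0.06  ] [ 0.4253 -0.0256  0.0752]
btn 335.38866719872306 231.24341580207502 8 [ 0.4396 -0.1152  0.074 ] [ 0.4413 -0.1184  0.06  ] [ 0.4401 -0.1139  0.0756]
btn 368.4705993215228 225.62005277044855 5 [ 0.4536 -0.2046  0.074 ] [ 0.4555 -0.2091  0.06  ] [ 0.4522 -0.2025  0.0764]
hood 244 [ 0.5102 -0.0147  0.0921] 510.552734375 -14.746644973754883 (61.29808807373047, 27.80567169189453) 8.491997718811035
hood 248 [ 0.5246 -0.1052  0.0919] 525.06005859375 -105.21644592285156 (61.86868667602539, 28.062959671020508) 8.257063865661621
hood 252 [ 0.5386 -0.1958  0.0917] 539.2281494140625 -196.43821716308594 (61.563148498535156, 28.825740814208984) 9.583535194396973
vial 56 [ 0.4326 -0.071   0.0975] 0.10235114601009804
vial 52 [ 0.4595 -0.1588  0.0967] 0.10157532029777797
panel ((494.65350341796875, -110.25578308105469), (190.26058959960938, 299.49078369140625), 8.934173583984375)
yaw 0.1567764703052743 0.0910622665812515
```

```bash
python3 -m creep '[[[1,0,0,0,0,0,4.7],[1,0.033,-0.031,0,0,0,0],[1,0.033,-0.031,0.005,0,0,0],[1,0.033,-0.031,0.005,0,0,0],[1,0.033,-0.031,0.005,0,0,0],[1,0.033,-0.031,0.005,0,0,0],[1,0.033,-0.031,0.005,0,0,0],[1,0.033,-0.031,0.005,0,0,0],[1,0.033,-0.031,0.005,0,0,0],[1,0.033,-0.031,0.005,0,0,0]]]' 40
```

```text
clock: 1.9
position: [0.398, -0.2846, 0.1565]
tool_rot: [3.141, -0.0, 0.155]
force: [0.9, -2.2, -0.9]
grip_width: 0.0003
finger_force: 0.0
```

```bash
python3 -m creep '[[[1,0.03,-0.03,0,0,0,0],[1,0.025,-0.025,0.02,0,0,0],[1,0.01,-0.01,0.02,0,0,0],[1,0,0,0.02,0,0,0],[1,0,0,0,0,0,0],[1,0,0,0,0,0,0]]]'
```

```text
clock: 2.5
position: [0.4511, -0.2122, 0.0968]
tool_rot: [-3.142, 0.0, 0.154]
force: [0.4, -0.7, 0.2]
grip_width: -0.0003
finger_force: 0.0
```

```bash
python3 -m creep '[[[1,0.004,-0.002,0.01,0,0,0],[1,0,0,0.008,0,0,0],[1,0,0,0.002,0,0,0],[1,0,0,0,0,0,0],[1,0,0,0,0,0,0]]]'; python3 -m creep '[[[1,0,0,0.001,0,0,0],[1,0,0,0.001,0,0,0],[1,0,0,0,0,0,0]]]';
```

```text
clock: 3.0
position: [0.4549, -0.2094, 0.0766]
tool_rot: [3.142, -0.0, 0.155]
force: [0.4, 0.4, 0.8]
grip_width: -0.0
finger_force: 0.0
clock: 3.3
position: [0.4549, -0.2093, 0.0744]
tool_rot: [-3.142, -0.0, 0.155]
force: [-0.2, 1.5, 0.4]
grip_width: -0.0001
finger_force: 0.0
```

```bash
python3 -m creep '[[[1,0,0,0.001,0,0,0],[1,0,0,0,0,0,0]]]'; python3 -m creep '[[[1,0,0,0.001,0,0,0],[1,0,0,0,0,0,0]]]'
```

```text
clock: 3.5
position: [0.4549, -0.2093, 0.0733]
tool_rot: [-3.142, 0.0, 0.155]
force: [0.7, -0.3, 0.1]
grip_width: -0.0002
finger_force: 0.0
clock: 3.7
position: [0.4548, -0.2093, 0.0723]
tool_rot: [-3.142, 0.0, 0.155]
force: [-0.3, -0.1, 0.3]
grip_width: -0.0001
finger_force: 0.0
```

```bash
python3 -m creep '[[[1,0,0,0.001,0,0,0],[1,0,0,0,0,0,0]]]'|sed -n '2p;4p'; python3 -m creep '[[[1,0,0,0,0,0,0]]]'|sed -n '2p;4p'; python3 -m creep '[[[1,0,0,0.001,0,0,0],[1,0,0,0,0,0,0]]]'|sed -n '2p;4p'; python3 -m creep '[[[1,0,0,0,0,0,0]]]'|sed -n '2p;4p'
```

```text
position: [0.4548, -0.2093, 0.0713]
force: [0.8, -0.5, 0.2]
position: [0.4549, -0.2093, 0.0713]
force: [0.8, 0.1, -0.0]
position: [0.4548, -0.2093, 0.0703]
force: [0.0, 0.4, -1.0]
position: [0.4548, -0.2093, 0.0704]
force: [0.1, 0.1, -0.2]
```

```bash
python3 - <<'E'
from h import *
o=[]
for n in("side","top"):
    f=grab_frame(n);a=f["image"][110:210,250:350] if n=="side" else f["image"][170:270,310:410]
    o.append(cv2.resize(a,(400,400),interpolation=cv2.INTER_CUBIC)); print(observe()["force"])
cv2.imwrite("pics/b3.png",cv2.convertScaleAbs(cv2.cvtColor(np.hstack(o),cv2.COLOR_RGB2BGR),alpha=1.6))
E
```

```text
[-0.17765808  0.77262092  0.06560629]
[-0.27844134  0.68218465 -0.95368389]
```

View pics/b3.png

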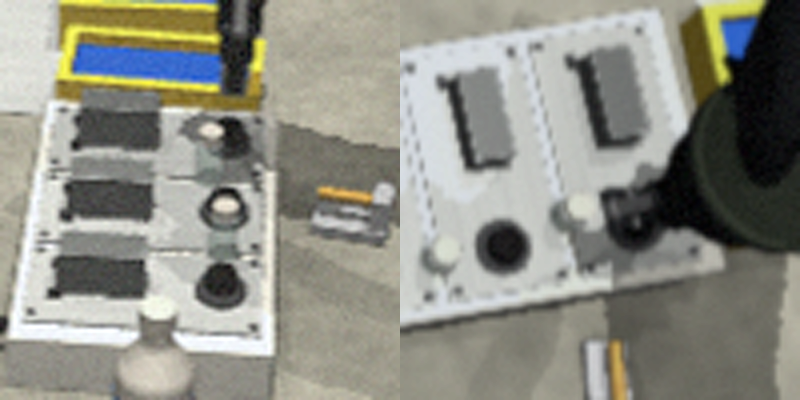

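Side view: the fingertip, at about (309,132), appears well above the button cap at (309,143), although the reported height is 70 mm. I'll measure the fingertip by depth.

```bash
python3 - <<'E'
from h import *
np.set_printoptions(precision=4,suppress=True)
s=observe();p=np.array(s["position"]);print(p,s["qpos"])
for n in("side","top"):
    f=grab_frame(n);R=np.array(f["R"]);t=np.array(f["t"])
    for q in(p,p+[0,0,.05],[.4546,-.2097,.074]):
        c=R@q+t;print(n,"proj",c[0]/c[2]*f["fx"]+f["cx"],c[1]/c[2]*f["fy"]+f["cy"],c[2])
    if n=="side":
        for v in range(118,150,2): print(v,[px2w(f,u,v) for u in(306,309)])
    else:
        for v in range(212,230,2): print(v,[px2w(f,u,v) for u in(366,369,372)])
E
```

```text
[ 0.4549 -0.2093  0.0704] [ 0.4158  0.5161 -0.1356  2.0248  0.117   0.6078 -1.2145]
side proj 307.09706232052616 142.44051514190699 1.5476251999914246
side proj 308.16454982225537 129.04058427715273 1.514744303206459
side proj 307.2960943399922 141.43611739936082 1.5455086436783962
118 [array([ 0.4545, -0.1426,  0.2005]), array([ 0.446 , -0.1437,  0.2012])]
120 [array([ 0.4555, -0.1523,  0.1877]), array([ 0.4463, -0.1494,  0.1909])]
122 [array([ 0.4563, -0.1614,  0.1751]), array([ 0.4479, -0.1645,  0.1746])]
124 [array([ 0.4577, -0.1741,  0.1601]), array([ 0.4493, -0.1782,  0.1589])]
126 [array([ 0.4614, -0.2027,  0.1345]), array([ 0.4527, -0.2061,  0.1338])]
128 [array([ 0.4606, -0.2006,  0.1288]), array([ 0.4507, -0.1955,  0.1337])]
130 [array([ 0.4598, -0.1983,  0.1231]), array([ 0.4507, -0.1991,  0.1241])]
132 [array([ 0.4592, -0.197 ,  0.1167]), array([ 0.4504, -0.2006,  0.1159])]
134 [array([ 0.4723, -0.2925,  0.0451]), array([ 0.4502, -0.203 ,  0.107 ])]
136 [array([ 0.472 , -0.294 ,  0.0362]), array([ 0.461 , -0.2866,  0.043 ])]
138 [array([ 0.4663, -0.2574,  0.0534]), array(
[... 923 characters left out ...]
 , -0.1688,  0.2161])]
218 [array([ 0.4555, -0.1625,  0.1915]), array([ 0.4587, -0.1763,  0.1708]), array([ 0.4524, -0.1705,  0.2101])]
220 [array([ 0.4491, -0.1588,  0.2021]), array([ 0.4484, -0.1643,  0.2064]), array([ 0.4475, -0.1696,  0.2115])]
222 [array([ 0.4447, -0.1589,  0.2006]), array([ 0.4435, -0.1633,  0.2083]), array([ 0.4425, -0.1683,  0.2142])]
224 [array([ 0.4403, -0.1591,  0.1986]), array([ 0.4417, -0.1693,  0.1886]), array([ 0.4448, -0.184 ,  0.1657])]
226 [array([ 0.4358, -0.159 ,  0.1976]), array([ 0.4361, -0.167 ,  0.1945]), array([ 0.4397, -0.183 ,  0.1674])]
228 [array([ 0.435 , -0.168 ,  0.1677]), array([ 0.4368, -0.1798,  0.1536]), array([ 0.4362, -0.1858,  0.1575])]
```

```bash
python3 - <<'E'
from h import *
np.set_printoptions(precision=3,suppress=True)
f=grab_frame("side");R=np.array(f["R"]);t=np.array(f["t"])
vv,uu=np.mgrid[0:384,0:512];r=f["range_z"]
X=(np.stack([(uu-f["cx"])/f["fx"]*r,(vv-f["cy"])/f["fy"]*r,r],-1)-t)@R
for v in range(96,138,3):
    m=(X[v,:,2]>.1)&(abs(X[v,:,0]-.45)<.07)&(abs(X[v,:,1]+.19)<.08)
    q=X[v][m]; 
    if len(q):print(v,m.sum(),q[:,2].mean(),"x",q[:,0].min(),q[:,0].max(),"y",np.median(q[:,1]))
a=cv2.resize(f["image"][60:160,250:370],None,fx=6,fy=6,interpolation=cv2.INTER_CUBIC)
cv2.imwrite("pics/g.png",cv2.convertScaleAbs(cv2.cvtColor(a,cv2.COLOR_RGB2BGR),alpha=2.2))
E
```

```text
96 26 0.25201910615722856 x 0.41641091688831566 0.487734403931442 y -0.17756122123119294
99 22 0.24383592110162178 x 0.41914764019069556 0.47907107943194244 y -0.17555792032431583
102 13 0.2301750801155216 x 0.43420137035024403 0.4711447020687415 y -0.17520033942022503
105 14 0.22113162035643683 x 0.43327016118172 0.47078292476318323 y -0.1750701932088987
108 14 0.21266768642319414 x 0.4323976675334176 0.46882248733732246 y -0.17610070713178708
111 12 0.20421914055691015 x 0.4343151691035394 0.4656644990616499 y -0.17140842214582655
114 11 0.19136104867688264 x 0.43612711245659336 0.4652136436752088 y -0.18501990721618183
117 12 0.19348058367033674 x 0.43390410979070276 0.46772355926387044 y -0.15280727420478718
120 8 0.18898155491134616 x 0.4349023153218943 0.455148311886175 y -0.15047279679522113
123 9 0.16968196566120441 x 0.4358503988852671 0.4612589851704556 y -0.16559285533075271
126 7 0.13876384484176962 x 0.4436389596445392 0.4611796672106547 y -0.1974860073822759
129 8 0.12749739421976275 x 0.44269479030647585 0.46462371701558225 y -0.1978137791961109
132 8 0.11630633701497294 x 0.4418360771588422 0.4625917409261364 y -0.19830287625195225
```

View pics/g.png

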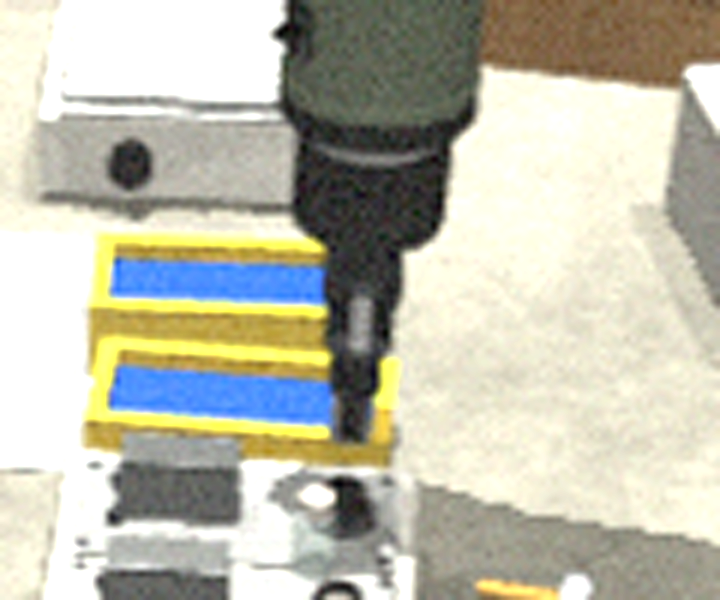

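The fingertip is really about 34 mm above the reported TCP height, while its lateral position agrees. Contact should therefore come at a reported z of about 0.04, so I'll descend carefully.

```bash
python3 -m creep '[[[1,0,0,0.01,0,0,0],[1,0,0,0.01,0,0,0],[1,0,0,0,0,0,0],[1,0,0,0,0,0,0]]]'|sed -n '2p;4p'; for i in 1 2; do python3 -m creep '[[[1,0,0,0,0,0,0]]]'|sed -n '2p;4p'; done; python3 - <<'E'
from h import *
np.set_printoptions(precision=3,suppress=True)
f=grab_frame("side");R=np.array(f["R"]);t=np.array(f["t"])
vv,uu=np.mgrid[0:384,0:512];r=f["range_z"]
X=(np.stack([(uu-f["cx"])/f["fx"]*r,(vv-f["cy"])/f["fy"]*r,r],-1)-t)@R
for v in range(128,150):
    print(v,X[v,304:312,2],X[v,307,1])
E
```

```text
position: [0.4546, -0.2091, 0.0499]
force: [-0.3, 0.2, -0.2]
position: [0.4549, -0.2093, 0.0504]
force: [0.2, -0.1, 0.8]
position: [0.4551, -0.2093, 0.0506]
force: [-0.4, 0.5, -0.4]
128 [0.038 0.154 0.153 0.155 0.156 0.156 0.155 0.155] -0.16174747755276575
129 [0.037 0.146 0.15  0.141 0.142 0.14  0.139 0.147] -0.17798115239748477
130 [0.04  0.14  0.143 0.139 0.135 0.137 0.139 0.139] -0.17560193708898778
131 [0.052 0.118 0.116 0.124 0.123 0.125 0.119 0.118] -0.19290856557959513
132 [0.053 0.11  0.114 0.12  0.118 0.113 0.119 0.115] -0.19326619205000828
133 [0.046 0.108 0.109 0.115 0.115 0.118 0.113 0.11 ] -0.19483660361336413
134 [0.045 0.105 0.109 0.111 0.11  0.112 0.112 0.106] -0.19573170152719088
135 [0.042 0.102 0.107 0.101 0.106 0.105 0.104 0.102] -0.20439716304853356
136 [0.038 0.093 0.102 0.105 0.099 0.106 0.105 0.098] -0.19334067462824459
137 [0.038 0.093 0.1   0.103 0.098 0.101 0.1   0.097] -0.19130405407784634
138 [0.049 0.092 0.095 0.094 0.094 0.095 0.096 0.091] -0.1995606895231735
139 [0.052 0.055 0.09  0.089 0.087 0.086 0.09  0.057] -0.2009606417964374
140 [0.052 0.076 0.074 0.074 0.076 0.077 0.076 0.057] -0.2171940250701063
141 [0.104 0.074 0.077 0.078 0.075 0.075 0.077 0.053] -0.2060947403509496
142 [0.1   0.101 0.071 0.073 0.075 0.072 0.073 0.072] -0.20799537590831438
143 [0.104 0.103 0.075 0.074 0.074 0.076 0.073 0.061] -0.20148271774825582
144 [0.102 0.099 0.073 0.072 0.07  0.068 0.068 0.059] -0.19920765581379982
145 [0.097 0.095 0.091 0.063 0.066 0.066 0.061 0.06 ] -0.2053860538024039
146 [0.095 0.088 0.087 0.064 0.067 0.065 0.063 0.059] -0.19893287556755387
147 [0.089 0.091 0.083 0.062 0.064 0.062 0.06  0.06 ] -0.1972333816151703
148 [0.087 0.089 0.077 0.058 0.062 0.059 0.066 0.061] -0.19700964258785486
149 [0.081 0.078 0.06  0.055 0.056 0.058 0.055 0.054] -0.1952399852464979
```

```bash
python3 -m creep '[[[1,0,0,0.004,0,0,0],[1,0,0,0.004,0,0,0],[1,0,0,0,0,0,0]]]'|sed -n '2p;4p'; for i in 1 2; do python3 -m creep '[[[1,0,0,0.001,0,0,0],[1,0,0,0,0,0,0]]]'|sed -n '2p;4p';python3 -m creep '[[[1,0,0,0,0,0,0]]]'|sed -n '4p'; done
```

```text
position: [0.4546, -0.2092, 0.0418]
force: [-0.1, -0.6, -0.3]
position: [0.4548, -0.2093, 0.0413]
force: [-0.1, -0.7, 0.7]
force: [1.6, -1.0, 0.3]
position: [0.4549, -0.2093, 0.0403]
force: [-0.8, 0.6, 0.2]
force: [-0.6, -0.3, -0.2]
```

```bash
for i in 1 2; do python3 -m creep '[[[1,0,0,0.001,0,0,0],[1,0,0,0,0,0,0]]]'|sed -n '2p;4p';python3 -m creep '[[[1,0,0,0,0,0,0]]]'|sed -n '4p'; done
```

```text
position: [0.4549, -0.2093, 0.0393]
force: [-0.7, 0.3, 0.2]
force: [0.7, 0.1, 0.3]
position: [0.455, -0.2093, 0.0384]
force: [0.2, -0.5, 0.7]
force: [0.7, -0.1, 1.6]
```

```bash
for i in 1 2; do python3 -m creep '[[[1,0,0,0,0,0,0]]]'|sed -n '4p'; done; python3 -m creep '[[[1,0,0,0.001,0,0,0],[1,0,0,0,0,0,0]]]'|sed -n '2p;4p';for i in 1 2; do python3 -m creep '[[[1,0,0,0,0,0,0]]]'|sed -n '4p'; done
```

```text
force: [0.7, 0.2, 1.3]
force: [-0.2, -0.2, 1.9]
position: [0.455, -0.2093, 0.0374]
force: [-0.7, -0.4, 3.5]
force: [-0.5, -0.0, 3.8]
force: [0.5, 0.1, 3.8]
```

```bash
python3 -m creep '[[[1,0,0,0.001,0,0,0],[1,0,0,0,0,0,0]]]'|sed -n '2p;4p';for i in 1 2; do python3 -m creep '[[[1,0,0,0,0,0,0]]]'|sed -n '4p'; done
```

```text
position: [0.455, -0.2093, 0.0364]
force: [-0.2, 0.2, 5.4]
force: [-0.3, 0.4, 5.7]
force: [-0.2, 0.3, 6.1]
```

Bay 3's button has stiffened to 5.7 N, so it is the tripped one. Pressing it through.

```bash
python3 -m creep '[[[1,0,0,0.001,0,0,0],[1,0,0,0.001,0,0,0],[1,0,0,0.001,0,0,0],[1,0,0,0.001,0,0,0],[1,0,0,0.001,0,0,0],[1,0,0,0,0,0,0],[1,0,0,0,0,0,0]]]'|sed -n '2p;4p'; python3 -m creep '[[[1,0,0,-0.02,0,0,0],[1,0,0,-0.04,0,0,0],[-1,0,0,-0.035,0,0,0],[-1,0,0,0,0,0,0],[-1,0,0,0,0,0,0]]]'
python3 - <<'E'
from h import *
np.set_printoptions(precision=3,suppress=True)
f=grab_frame("side");R=np.array(f["R"]);t=np.array(f["t"])
for v in range(138,150): print(v,[px2w(f,u,v)[2].round(3) for u in range(302,313)])
E
```

```text
position: [0.4548, -0.2093, 0.0313]
force: [0.0, -0.2, 0.6]
clock: 8.9
position: [0.4552, -0.2095, 0.127]
tool_rot: [3.141, -0.001, 0.155]
force: [0.1, 0.1, 0.1]
grip_width: 0.0428
finger_force: 0.0
138 [np.float64(0.049), np.float64(0.051), np.float64(0.051), np.float64(0.055), np.float64(0.048), np.float64(0.052), np.float64(0.049), np.float64(0.052), np.float64(0.05), np.float64(0.05), np.float64(0.052)]
139 [np.float64(0.056), np.float64(0.055), np.float64(0.055), np.float64(0.054), np.float64(0.057), np.float64(0.055), np.float64(0.056), np.float64(0.054), np.float64(0.055), np.float64(0.056), np.float64(0.052)]
140 [np.float64(0.057), np.float64(0.055), np.float64(0.056), np.float64(0.057), np.float64(0.054), np.float64(0.058), np.float64(0.052), np.float64(0.056), np.float64(0.057), np.float64(0.057), np.float64(0.057)]
141 [np.float64(0.101), np.float64(0.1), np.float64(0.103), np.float64(0.052), np.float64(0.055), np.float64(0.056), np.float64(0.056), np.float64(0.054), np.float64(0.056), np.float64(0.055), np.float64(0.054)]
142 [np.float64(0.103), np.float64(0.099), np.flo
[... 946 characters left out ...]
t64(0.063), np.float64(0.058), np.float64(0.06), np.float64(0.065)]
147 [np.float64(0.093), np.float64(0.091), np.float64(0.09), np.float64(0.091), np.float64(0.083), np.float64(0.06), np.float64(0.063), np.float64(0.064), np.float64(0.062), np.float64(0.06), np.float64(0.06)]
148 [np.float64(0.088), np.float64(0.085), np.float64(0.088), np.float64(0.086), np.float64(0.084), np.float64(0.063), np.float64(0.06), np.float64(0.06), np.float64(0.06), np.float64(0.055), np.float64(0.055)]
149 [np.float64(0.086), np.float64(0.082), np.float64(0.083), np.float64(0.08), np.float64(0.057), np.float64(0.061), np.float64(0.06), np.float64(0.056), np.float64(0.059), np.float64(0.054), np.float64(0.055)]
```

The cap now reads about 65 mm, so it has snapped in. Next I move above the bay 3 cover with the fingers about 55 mm open.

```bash
python3 -m creep '[[[-0.3,0.02,0,0,0,0,0],[-0.3,0.03,0,0,0,0,0],[-0.3,0.016,0,0.01,0,0,0],[-0.3,0,0,0.02,0,0,0],[-0.3,0,0,0.02,0,0,0],[-0.3,0,0,0,0,0,0],[-0.3,0,0,0,0,0,0]]]'
python3 - <<'E'
from h import *
o=[]
for n in("side","top"):
    f=grab_frame(n);a=f["image"][80:160,250:350] if n=="side" else f["image"][150:230,320:420]
    o.append(cv2.resize(a,None,fx=4,fy=5,interpolation=cv2.INTER_CUBIC)) 
    R=np.array(f["R"]);t=np.array(f["t"]);r=f["range_z"]
    vv,uu=np.mgrid[0:384,0:512]
    X=(np.stack([(uu-f["cx"])/f["fx"]*r,(vv-f["cy"])/f["fy"]*r,r],-1)-t)@R
    if n=="side":
        for v in range(106,136,2):
            m=(X[v,:,2]>.1)&(abs(X[v,:,0]-.52)<.06)&(abs(X[v,:,1]+.19)<.08);q=X[v][m]
            if len(q):print(v,m.sum(),q.min(0).round(3),q.max(0).round(3))
cv2.imwrite("pics/c3.png",cv2.convertScaleAbs(cv2.cvtColor(np.hstack(o),cv2.COLOR_RGB2BGR),alpha=1.8))
E
```

```text
clock: 9.65
position: [0.5196, -0.1989, 0.0759]
tool_rot: [-3.141, 0.002, 0.155]
force: [0.8, -0.4, -0.2]
grip_width: 0.0554
finger_force: 0.0
106 13 [ 0.498 -0.182  0.208] [ 0.532 -0.156  0.225]
108 12 [ 0.5   -0.223  0.178] [ 0.529 -0.149  0.221]
110 11 [ 0.499 -0.178  0.199] [ 0.528 -0.137  0.221]
112 12 [ 0.495 -0.172  0.192] [ 0.531 -0.127  0.223]
114 12 [ 0.497 -0.174  0.186] [ 0.531 -0.131  0.214]
116 12 [ 0.497 -0.171  0.182] [ 0.529 -0.129  0.207]
118 9 [ 0.497 -0.141  0.193] [ 0.521 -0.132  0.198]
120 9 [ 0.497 -0.145  0.183] [ 0.52  -0.135  0.191]
122 9 [ 0.497 -0.157  0.169] [ 0.52  -0.135  0.183]
124 9 [ 0.498 -0.146  0.169] [ 0.52  -0.135  0.176]
126 8 [ 0.5   -0.144  0.163] [ 0.519 -0.135  0.167]
128 7 [ 0.504 -0.168  0.142] [ 0.521 -0.157  0.148]
130 7 [ 0.504 -0.166  0.133] [ 0.522 -0.154  0.142]
132 7 [ 0.504 -0.17   0.127] [ 0.521 -0.155  0.136]
134 7 [ 0.503 -0.168  0.12 ] [ 0.521 -0.156  0.127]
```

View pics/c3.png

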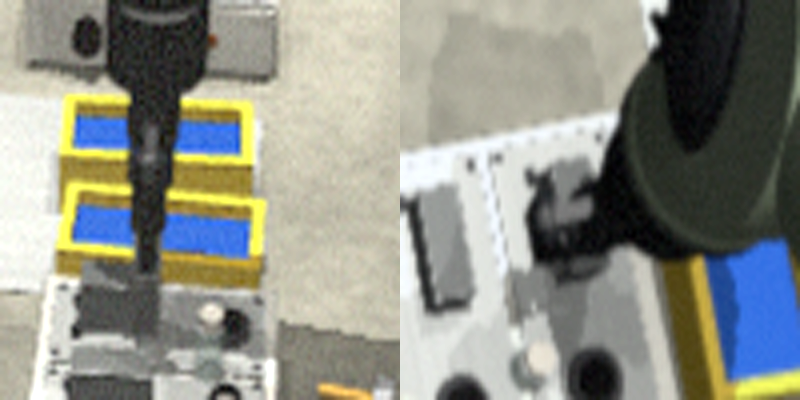

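Both fingers straddle hood 3: the near finger is at about (286,133) in the side picture, and its x and y match the target. Next I descend and pinch.

```bash
python3 -m creep '[[[-0.3,0.001,0,0.02,0,0,0],[-0.3,0,0,0.02,0,0,0],[-0.3,0,0,0.008,0,0,0],[-0.3,0,0,0,0,0,0],[1,0,0,0,0,0,0],[1,0,0,0,0,0,0],[1,0,0,0,0,0,0],[1,0,0,0,0,0,0],[1,0,0,0,0,0,0],[1,0,0,0,0,0,0]]]' 25
```

```text
clock: 10.75
position: [0.5217, -0.2, 0.0296]
tool_rot: [3.14, -0.001, 0.154]
force: [-0.4, -4.7, 5.9]
grip_width: 0.0275
finger_force: 27.9
```

```bash
python3 -m creep '[[[1,0.0025,0,-0.005,0,0,0],[1,0.0032,0,-0.0045,0,0,0],[1,0.0036,0,-0.0042,0,0,0],[1,0.004,0,-0.0039,0,0,0],[1,0,0,0,0,0,0],[1,0,0,0,0,0,0]]]'; python3 - <<'E'
from h import *
f=grab_frame("side")
cv2.imwrite("pics/d.png",cv2.convertScaleAbs(cv2.cvtColor(cv2.resize(f["image"][90:170,240:340],None,fx=6,fy=6,interpolation=cv2.INTER_CUBIC),cv2.COLOR_RGB2BGR),alpha=1.8))
E
```

```text
clock: 11.35
position: [0.5346, -0.1981, 0.0471]
tool_rot: [3.14, -0.001, 0.154]
force: [-1.1, -5.9, 2.3]
grip_width: 0.0275
finger_force: 26.3
```

View pics/d.png

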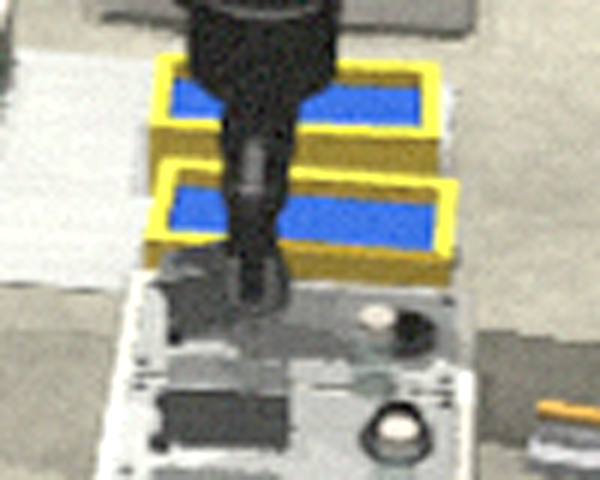

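The hood's front, at about (283,138), is visibly raised in the pads. I carry on along the arc.

```bash
python3 -m creep '[[[1,0.0044,0,-0.0034,0,0,0],[1,0.0046,0,-0.0031,0,0,0],[1,0.005,0,-0.0025,0,0,0],[1,0.0052,0,-0.002,0,0,0],[1,0.0054,0,-0.0015,0,0,0],[1,0.0054,0,-0.001,0,0,0],[1,0.0055,0,-0.0003,0,0,0],[1,0.0056,0,0.0001,0,0,0],[1,0.0055,0,0.0007,0,0,0],[1,0,0,0,0,0,0]]]'
```

```text
clock: 12.4
position: [0.5806, -0.1909, 0.0598]
tool_rot: [3.14, -0.0, 0.154]
force: [-0.9, -4.8, 1.2]
grip_width: 0.0276
finger_force: 26.4
```

```bash
python3 -m creep '[[[1,0.0053,0,0.0012,0,0,0],[1,0.005,0,0.0016,0,0,0],[-0.4,0,0,0,0,0,0],[-0.4,0,0,0,0,0,0],[-0.4,0,0,-0.01,0,0,0],[-0.4,0,0,-0.03,0,0,0],[-0.4,0,0,-0.04,0,0,0],[-0.4,-0.03,0,-0.03,0,0,0],[1,-0.03,0,0,0,0,0],[1,-0.03,0,0,0,0,0]]]'; python3 - <<'E'
from h import *
f=grab_frame("side")
cv2.imwrite("pics/e.png",cv2.convertScaleAbs(cv2.cvtColor(cv2.resize(f["image"][80:180,220:340],None,fx=6,fy=6,interpolation=cv2.INTER_CUBIC),cv2.COLOR_RGB2BGR),alpha=1.8))
E
```

```text
clock: 13.4
position: [0.5008, -0.2022, 0.168]
tool_rot: [3.14, -0.002, 0.155]
force: [0.8, -0.7, -0.8]
grip_width: 0.0314
finger_force: 0.0
```

View pics/e.png

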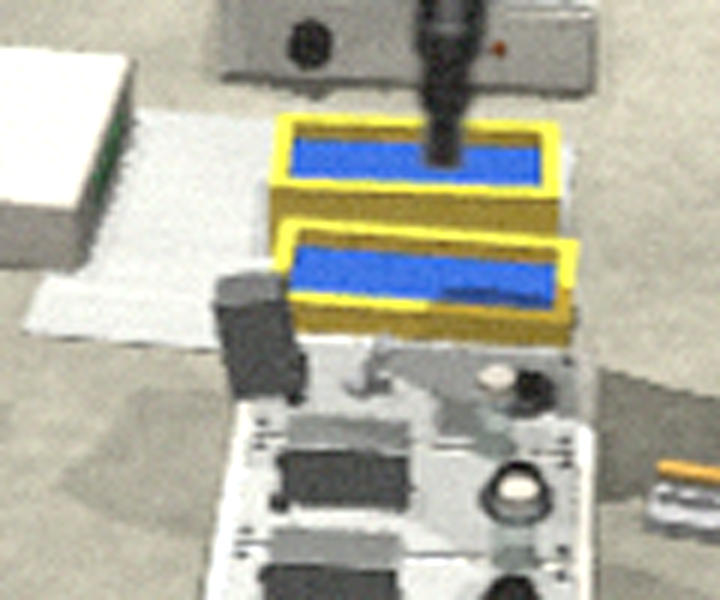

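The cover stands fully open. The toggle shows at about (283,142), leaning to the front. I go down in front of it with the fingers shut and push back.

```bash
python3 -m creep '[[[1,0,0,0.03,0,0,0],[1,0,0,0.04,0,0,0],[1,0,0,0.035,0,0,0],[1,0,0,0.02,0,0,0],[1,0,0,0,0,0,0],[1,0,0,0,0,0,0]]]'; python3 -m creep '[[[1,0.005,0,0,0,0,0],[1,0.005,0,0,0,0,0],[1,0.005,0,0,0,0,0],[1,0.005,0,0,0,0,0],[1,0.005,0,0,0,0,0],[1,0.004,0,0,0,0,0],[1,0.002,0,0,0,0,0],[1,0,0,0,0,0,0],[1,0,0,0,0,0,0]]]'
```

```text
clock: 14.05
position: [0.5019, -0.2021, 0.0423]
tool_rot: [3.141, -0.001, 0.155]
force: [0.2, -0.5, 0.5]
grip_width: -0.0001
finger_force: 0.0
clock: 14.95
position: [0.532, -0.1973, 0.0411]
tool_rot: [-3.142, 0.0, 0.155]
force: [-0.5, 0.1, -0.3]
grip_width: 0.0001
finger_force: 0.0
```

```bash
python3 -m creep '[[[1,0.002,0,0,0,0,0],[1,0.002,0,0,0,0,0],[1,0,0,0,0,0,0]]]'|sed -n '2p;4p'; python3 -m creep '[[[1,-0.005,0,0,0,0,0],[1,-0.01,0,-0.02,0,0,0],[1,0,0,-0.05,0,0,0],[1,0,0,-0.05,0,0,0],[1,0,0,0,0,0,0]]]'|sed -n '2p;4p'; python3 - <<'E'
from h import *
f=grab_frame("side")
cv2.imwrite("pics/e2.png",cv2.convertScaleAbs(cv2.cvtColor(cv2.resize(f["image"][100:170,230:330],None,fx=8,fy=8,interpolation=cv2.INTER_CUBIC),cv2.COLOR_RGB2BGR),alpha=1.8))
E
```

```text
position: [0.5359, -0.1967, 0.0411]
force: [-1.2, -0.8, 1.3]
position: [0.5239, -0.2, 0.1672]
force: [0.3, 0.1, -0.5]
```

View pics/e2.png

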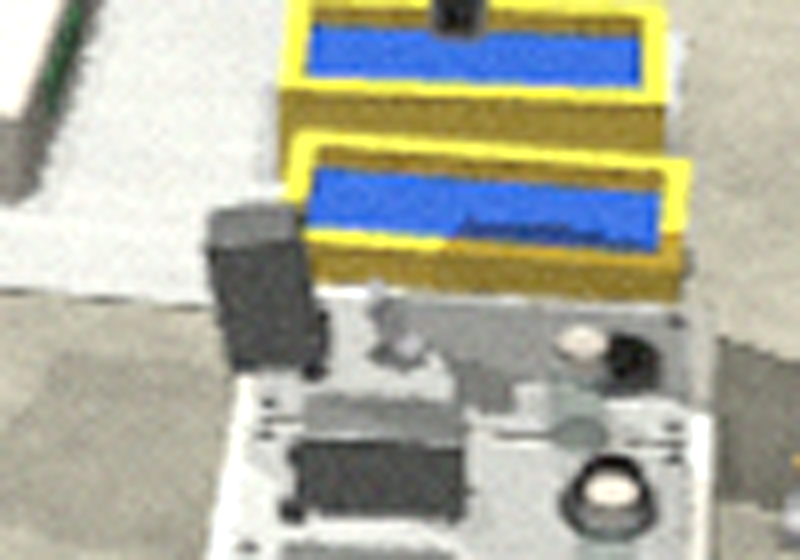

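The toggle now leans to the back: tip at (277,136), base at (280,143). Before sweeping in behind the hood I check that space.

```bash
python3 - <<'E'
from h import *
f=grab_frame("side");R=np.array(f["R"]);t=np.array(f["t"]);r=f["range_z"]
vv,uu=np.mgrid[0:384,0:512]
X=(np.stack([(uu-f["cx"])/f["fx"]*r,(vv-f["cy"])/f["fy"]*r,r],-1)-t)@R
p=(X-[.4947,-.1103,0])@np.array([[.988,-.1544,0],[.1544,.988,0],[0,0,1]])
m=(p[...,0]>.065)&(p[...,0]<.25)&(abs(p[...,1]+.092)<.1)&(p[...,2]>.03)&(r>0)
q=p[m]
for a in np.arange(.06,.25,.02):
    k=q[(q[:,0]>=a)&(q[:,0]<a+.02)]
    if len(k): print(round(a,2),len(k),k.min(0).round(3),k.max(0).round(3))
E
```

```text
0.06 232 [ 0.065 -0.19   0.033] [0.08  0.008 0.521]
0.08 218 [ 0.08  -0.106  0.045] [0.1   0.008 0.119]
0.1 26 [ 0.1   -0.107  0.077] [ 0.108 -0.073  0.117]
0.24 69 [ 0.241 -0.143  0.031] [ 0.25  -0.081  0.08 ]
```

```bash
python3 -m creep '[[[1,0.03,0,0,0,0,0],[1,0.04,0,0,0,0,0],[1,0.04,0,0,0,0,0],[1,0.012,0,0.01,0,0,0],[1,0,0,0.03,0,0,0],[1,0,0,0.04,0,0,0],[1,0,0,0.02,0,0,0],[1,0,0,0,0,0,0]]]'
```

```text
clock: 16.65
position: [0.6389, -0.1796, 0.0569]
tool_rot: [-3.139, 0.006, 0.155]
force: [-0.3, 0.4, 0.1]
grip_width: 0.0001
finger_force: 0.0
```

```bash
python3 -m creep '[[[1,-0.006,0,0,0,0,0],[1,-0.005,0,0,0,0,0],[1,-0.005,0,0,0,0,0],[1,-0.005,0,0,0,0,0],[1,-0.005,0,0,0,0,0],[1,-0.005,0,0,0,0,0],[1,-0.005,0,0,0,0,0],[1,-0.005,0,0,0,0,0],[1,-0.004,0,-0.002,0,0,0],[1,0,0,0,0,0,0]]]'; python3 -m creep '[[[1,0,0,-0.02,0,0,0],[1,0.01,0,-0.05,0,0,0],[1,0,0,-0.05,0,0,0],[1,0,0,-0.05,0,0,0],[1,0,0,0,0,0,0],[1,0,0,0,0,0,0]]]'|sed -n '2p;4p';python3 - <<'E'
from h import *
o=[]
for n in("side","top"):
    f=grab_frame(n);a=f["image"][100:200,240:340] if n=="side" else f["image"][170:270,280:380]
    o.append(cv2.resize(a,(400,400),interpolation=cv2.INTER_CUBIC))
cv2.imwrite("pics/z.png",cv2.convertScaleAbs(cv2.cvtColor(np.hstack(o),cv2.COLOR_RGB2BGR),alpha=1.8))
E
```

```text
clock: 17.65
position: [0.5967, -0.1873, 0.0634]
tool_rot: [3.142, 0.001, 0.154]
force: [0.8, -0.5, 0.5]
grip_width: -0.0002
finger_force: 0.0
position: [0.6073, -0.1856, 0.2332]
force: [-0.4, -0.3, -1.0]
```

View pics/z.png

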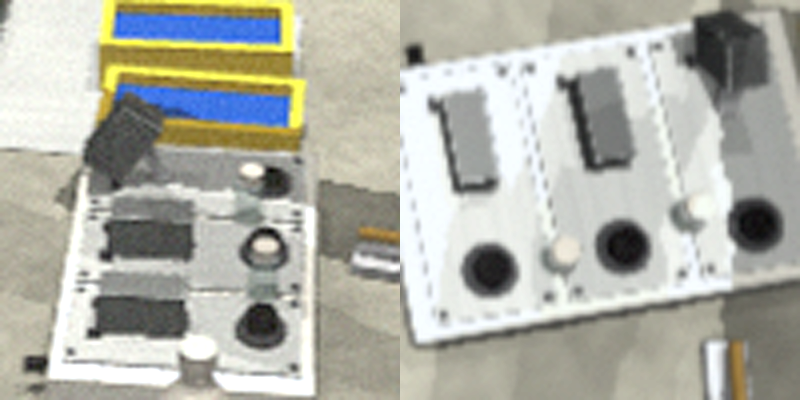

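The hood is at roughly 1 rad, either still falling or hanging. I wait a little and measure.

```bash
cat > hood.py <<'E'
from h import *
f=grab_frame("side");R=np.array(f["R"]);t=np.array(f["t"]);r=f["range_z"]
vv,uu=np.mgrid[0:384,0:512]
X=(np.stack([(uu-f["cx"])/f["fx"]*r,(vv-f["cy"])/f["fy"]*r,r],-1)-t)@R
p=(X-[.4947,-.1103,0])@np.array([[.988,-.1544,0],[.1544,.988,0],[0,0,1]])
m=(abs(p[...,0]-.05)<.07)&(abs(p[...,1]+.092)<.019)&(p[...,2]>.065)&(p[...,2]<.15)&(r>0)
q=p[m]
for a in np.arange(-.02,.12,.01):
    k=q[(q[:,0]>=a)&(q[:,0]<a+.01)]
    if len(k): print(round(a,2),len(k),"z",k[:,2].min().round(3),k[:,2].max().round(3))
E
python3 -m creep '[[[1,0,0,0,0,0,0],[1,0,0,0,0,0,0],[1,0,0,0,0,0,0],[1,0,0,0,0,0,0],[1,0,0,0,0,0,0],[1,0,0,0,0,0,0],[1,0,0,0,0,0,0],[1,0,0,0,0,0,0]]]'|sed -n '1p'; python3 hood.py
```

```text
clock: 19.15
0.02 3 z 0.107 0.112
0.03 42 z 0.065 0.118
0.04 55 z 0.077 0.124
0.05 64 z 0.07 0.131
0.06 56 z 0.067 0.128
0.07 41 z 0.066 0.111
0.08 27 z 0.072 0.094
0.09 2 z 0.079 0.079
```

The hood hangs at about 0.9 rad, so I push it further forward from behind, with the tips at 115 mm.

```bash
python3 -m creep '[[[1,0,0,0.04,0,0,0],[1,0,0,0.05,0,0,0],[1,0,0,0.045,0,0,0],[1,0,0,0.018,0,0,0],[1,-0.01,0,0,0,0,0],[1,-0.01,0,0,0,0,0],[1,-0.01,0,0,0,0,0],[1,-0.01,0,0,0,0,0],[1,-0.01,0,0,0,0,0],[1,-0.008,0,0,0,0,0]]]'; python3 hood.py
```

```text
clock: 20.2
position: [0.549, -0.1949, 0.0799]
tool_rot: [3.141, -0.001, 0.154]
force: [-0.2, -0.0, -0.0]
grip_width: -0.0
finger_force: 0.0
0.0 4 z 0.088 0.091
0.01 30 z 0.086 0.113
0.02 51 z 0.065 0.144
0.03 70 z 0.067 0.15
0.04 75 z 0.067 0.15
0.05 41 z 0.069 0.106
0.06 36 z 0.066 0.101
0.07 23 z 0.076 0.096
```

```bash
python3 -m creep '[[[1,-0.01,0,0,0,0,0],[1,-0.01,0,0,0,0,0],[1,-0.005,0,0,0,0,0],[1,0,0,0.005,0,0,0],[1,0,0,0.005,0,0,0],[1,0,0,0.004,0,0,0],[1,0,0,0.003,0,0,0],[1,0,0,0.001,0,0,0],[1,0,0,0,0,0,0]]]'; python3 hood.py
```

```text
clock: 21.15
position: [0.525, -0.1982, 0.061]
tool_rot: [-3.141, 0.0, 0.155]
force: [0.6, 0.1, -0.5]
grip_width: 0.0002
finger_force: 0.0
0.0 61 z 0.067 0.146
0.01 55 z 0.067 0.132
0.02 49 z 0.066 0.127
0.03 43 z 0.065 0.094
0.04 39 z 0.066 0.098
0.05 37 z 0.066 0.095
0.06 11 z 0.065 0.093
```

```bash
python3 -m creep '[[[1,0,0,-0.03,0,0,0],[1,0,0,-0.05,0,0,0],[1,0,0,-0.05,0,0,0],[1,-0.04,0.02,-0.02,0,0,0],[1,-0.04,0.03,0,0,0,0],[1,-0.04,0.03,0,0,0,0],[1,-0.03,0.03,0,0,0,0],[1,0,0,0,0,0,0],[1,0,0,0,0,0,0]]]'|sed -n '2p;4p'; python3 - <<'E'
from h import *
for n in("top","side"):
    f=grab_frame(n);R=np.array(f["R"]);t=np.array(f["t"]);r=f["range_z"]
    vv,uu=np.mgrid[0:384,0:512]
    X=(np.stack([(uu-f["cx"])/f["fx"]*r,(vv-f["cy"])/f["fy"]*r,r],-1)-t)@R
    p=(X-[.4947,-.1103,0])@np.array([[.988,-.1544,0],[.1544,.988,0],[0,0,1]])
    for y in(.092,0,-.092):
        m=(abs(p[...,0]-.03)<.05)&(abs(p[...,1]-y)<.02)&(p[...,2]>.086)&(p[...,2]<.15);q=p[m]
        c=np.polyfit(q[:,0],q[:,2],1)if len(q)>9 else None
        print(n,y,m.sum(),"slope",c,"x",q[:,0].min().round(3),q[:,0].max().round(3))
        m=(np.hypot(p[...,0]+.055,p[...,1]-y)<.008);print("  btn z",np.median(p[m][:,2]).round(4))
    for v in((.4326,-.071),(.4595,-.1588)):
        m=(np.hypot(X[...,0]-v[0],X[...,1]-v[1])<.014)&(X[...,2]>.085)&(X[...,2]<.11);print("vial",X[m].mean(0).round(3))
o=cv2.resize(f["image"][100:200,240:340],(600,600),interpolation=cv2.INTER_CUBIC)
cv2.imwrite("pics/fin.png",cv2.convertScaleAbs(cv2.cvtColor(o,cv2.COLOR_RGB2BGR),alpha=1.8))
E
```

```text
position: [0.3934, -0.3307, 0.2115]
force: [0.2, 1.1, -0.1]
top 0.092 246 slope [-0.00081805  0.09211879] x -0.0 0.062
  btn z 0.0743
top 0 246 slope [-0.00062452  0.09187019] x -0.0 0.062
  btn z 0.0747
top -0.092 253 slope [0.00671911 0.09145141] x -0.001 0.061
  btn z 0.0647
vial [ 0.433 -0.071  0.098]
vial [ 0.46  -0.16   0.097]
side 0.092 168 slope [0.00531379 0.09179261] x 0.001 0.062
  btn z 0.0755
side 0 154 slope [0.00919952 0.0916448 ] x 0.0 0.062
  btn z 0.0759
side -0.092 135 slope [0.00818638 0.09159147] x 0.0 0.062
  btn z 0.0672
vial [ 0.433 -0.069  0.096]
vial [ 0.461 -0.159  0.095]
```

View pics/fin.png

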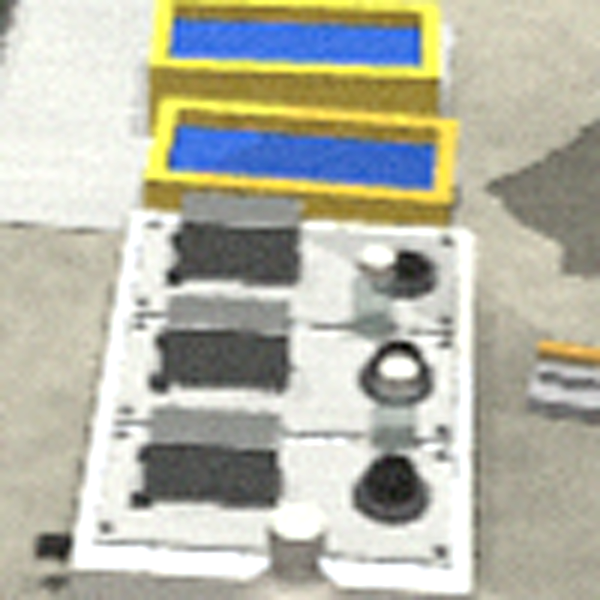

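All three covers are flat and shut. The bay 3 button (309,145) is in, the other two are out, and the vials have not moved. Handing in.

```bash
python3 -c "
from workcell import *
print(job_done())"
```

```text
the job is handed in; nothing more can be done
None
```

The tripped outlet was in the right bay (bay 3): its button is snapped in, its toggle is flipped to the back and its cover is shut again. I left the other two outlets untouched and handed the job in at about 22 s; no verdict came back.

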